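Seat a tapered tool holder in the tightening fixture

ROBOT

A 6-joint arm with a two-finger parallel gripper is mounted at the origin on a cart in front of the work surface, level with it; the furniture and walls round the work are solid. World frame = base frame: x ahead of the robot, y to its left, z up, the work surface at z = 0. Lengths are in m, angles in rad, forces in N, time in s.
With the tool pointing down it reaches from about 0.3 to 0.775 m from the base axis. Payload 14.6 kg.
Tool frame: the origin (TCP) lies at the very end of the fingers, on their centre line; the grasp point (between the pads) lies 19 mm behind it; z points along the fingers, y is the line along which they close (so a half turn about z gives the same grasp; the last joint's range is limited). The gripper opens to 94 mm and grips with 3 to 60 N. Pads are 16 mm wide; open, the fingers measure 119 mm over their backs; the gripper's body (75 mm by 177 mm) begins 78 mm behind the grasp point.
Start: joints at [1.196, 0.3, 1.521, -0, 1.321, -0.067], TCP at [0.167, 0.524, 0.205] pointing down, gripper open.
Joint ranges: [-3.03, 3.03], [-0.79, 2.21], [0.23, 2.52], [-1.04, 4.18], [0, 3.07], [-2.55, 2.55]. Speed limits (rad/s): [2.22, 2.22, 2.57, 3.14, 3.14, 3.14].

INTERFACE

Orientations are given as [roll, pitch, yaw] about the fixed x, y, z axes, in that order (R = Rz(yaw) Ry(pitch) Rx(roll)).
In Python, from station import ctrl, cams gives the robot as it stands. The module is installed in compiled form; this text tells all that it offers.
- The arm moves only by the tool arm_command, never from a script. Its argument "plan" is a list that holds one entry, the list of rows, each a list of 7 numbers: the shift along the tool's x, y, z in mm, then the turn, a rotation vector about the tool's x, y, z in rad, then the closure, from -1 (fully open) to 1 (shut). A call has 1 to 12 rows; each row is the pose to reach, as a shift and turn from the pose commanded when the call began, along the tool's axes at that moment; what a row does not reach only later rows make up. A row lasts 1/10 s, in which the tool goes at most 50 mm and 8.59 degrees, less where a joint would pass 70% of its speed; a pose out of reach is approached as far as the arm can. A call with a gripper value outside its range is refused whole. The fingers move at their own pace and stop on an object; "squeeze" is the grip in N (left out, the last holds). Time passes only in rows, so rows that repeat a pose let the fingers close. It gives the time, the measured TCP pose, the force, the opening and the grip force at its end, in the units of the state.
- ctrl.get_obs(): the state, without advancing time (a new reading comes with each control period).
- cams.camera(name): name is "side" or "top"; returns (picture, depth): 400x640x3 uint8, blue, green, red; 400x640 float32, m along the optical axis (not along the pixel's ray), 0 where there is no reading.
- cams.camera_info(name): a dict with "fx", "fy", "cx", "cy" (pixels), "dist_coeffs" ([k1, k2, p1, p2, k3] as OpenCV has them; the pictures are not rectified), "world_to_cam" (4x4, takes a point from world to camera coordinates). Camera axes: x right, y down, z forward; pixel columns grow to the right and rows downward; lengths in m; the calibration is good to about 2 mm. A picture is of the moment at which its call begins. camera_info takes no time and is no camera call.
- ctrl.hand_in(): hands the job in; it is judged then, once.
The state is a dict: "time_s": time; "qpos": joint angles; "joint_vel": joint speeds; "tau": joint torques, N m; "ee_pos": TCP position; "eef_rot": TCP orientation; "force": force on the tool from outside, world axes, zero at the start; "moment": the same for the moment, N m; "grip_width": finger opening in m; "grip_force": force on a finger pad.
Only numpy, scipy, OpenCV 4.12 (cv2) and the standard library are available. Lean on these libraries where they do the work, as an engineer would, in place of code of your own. Each camera call takes 0.05 s, during which the arm holds its last target. There are 200 camera calls.

TASK

Take the short, thick tool holder (the one with the wide collet nut) out of the plywood stand and put its taper into the bore of the round tightening fixture. Turn it under a light lean until the two slots in its flange drop over the fixture's two drive keys, then push it home until the fixture's spring-mounted sleeve has given about 3 mm, and let go of it. Never push hard, neither on the keys nor near the sleeve's stop, and leave the longer, thinner holder and the other loose things where they are.

Things in the scene. Friction and masses are not known exactly. Their poses are not given: they have to be found in the camera images.
- holder: Tool holder to move: steel, round about its z axis (z up, taper down), 117 mm tall, 0.3 to 0.6 kg. Origin: on the axis in the plane of the taper's big end. Taper 7:24: 32 mm diameter at z = 0, 19 mm at z = -44 mm; 11 mm stud below it to z = -56 mm. Hangs upright by its flange in one of the stand's holes at any yaw, taper loose in the hole by 2 mm.
- holder_flange (a point): Centre of the underside of that holder's flange, 3 mm above its origin. Flange 50 mm in diameter, 14 mm thick; two slots cut through its whole thickness, at the holder's +y and -y, each 13 mm wide, bottom of the slot 16.5 mm from the axis.
- holder_top (a point): Centre of the flat top of that holder's dark collet nut, 61 mm above its origin: the place to push. The nut is a cylinder 40 mm in diameter reaching 35 mm down from here: the place to grip, at any yaw.
- spare_holder: The longer, thinner holder, to be left alone: same taper, flange, origin and axes, but a nose 30 mm in diameter reaching up to z = +85 mm. It hangs in the stand's other hole, 110 mm from the first.
- stand: Fixed plywood stand, 80 x 200 mm (x, y), 72 mm high, origin under its centre; two 37 mm through holes at y = +55 and -55 mm. Which of them has the short holder varies.
- fixture: Fixed tightening fixture: base plate 110 x 110 x 10 mm with four bolt heads, on it a grey collar 91 mm in diameter up to z = 50 mm; out of it stands a round aluminium sleeve 75 mm in diameter, its face at z = 80 mm, with a tapered bore (7:24, 32 mm in diameter at the top). Origin under its centre. When the holder is home in the bore its origin is at the mouth.
- fixture_mouth (a point): Centre of the mouth of the sleeve's bore, on its axis, level with the face, 80 mm above the worktop (it sinks with the sleeve); z up, x and y as the fixture's. The flange of a home holder is 3 mm above this face. Oiled steel: tapers and keys slide easily.
- sleeve (a joint): How far the spring-mounted sleeve is pressed down, in m: 0 at rest (upper stop), lower stop at 0.009. It starts to sink at 8 N and gives 1 mm for every further 4 N (the holder's own weight alone does not sink it): 2 mm at 16 N, 3 mm at 20 N. The last push should sink it 2 to 5 mm; over 6.5 mm does damage, and over 4 mm while the holder still stands on the keys.
- key_tops (a point): On the bore's axis, 11 mm above the mouth, level with the tops of the two drive keys (10 mm wide, 19 to 33 mm from the axis, 11 mm high) on a stiff ring (over 4 N m). The line through them is not measured; it lies up to 0.6 rad either side of the fixture's y axis. Slots pass keys within 0.07 rad. On the keys the holder stands 8 mm above home with 1 mm side play; search leaning 5 to 10 N.
- etape_black: Roll of black tape, 58 mm across, 19 mm high, bystander.
- wrench_0: Combination wrench, 155 mm long, 8 mm high, bystander.
- relay_2: Small relay cube, 29 x 29 x 34 mm, bystander.
- rubber_cap: Black rubber cap, 72 mm across, 28 mm high, bystander.
Not all that is in view belongs to the job. Leave any green or turquoise look-alike of the holder alone.

How it is judged:
By the outcome, as a careful person would: the job done as asked, in the order asked, and still so for the second after the job is handed in, with the robot touching nothing.
It also fails if it takes over 72 s, if anything falls off the work surface, if the arm or the gripper's body presses on something with over 40 N, if the wrist force passes 120 N, or if a joint passes its speed limit or range.

## Working session

There is one attempt and no reset: what is moved stays moved. The work goes in short steps, Python scripts to look and compute and a tool call to move; the robot and the scene stay as the last step left them, time stands still between calls to the robot, and variables do not carry over. Pictures are saved under pics/ and viewed, at most 10 in all, crops included, and the job is handed in when it is done.

Besides the shell and the picture viewer there is one more tool, called after "Call:" as name([rows], argument=value, ...), one row to a line, values as JSON. arm_command: Moves the arm, as the interface text tells. Its arguments: {"type":"object","properties":{"plan":{"type":"array"},"squeeze":{"type":"number"}},"required":["plan"]}

```bash
mkdir -p pics; cat > h.py <<'E'
import numpy as np, cv2
from station import ctrl, cams
def grab(n,save=None):
    p,d=cams.camera(n)
    p=np.array(p);d=np.array(d)
    if save: cv2.imwrite('pics/'+save,p); np.save('pics/'+save+'.npy',d)
    return p,d
def K(n):
    i=cams.camera_info(n); return np.array([[i['fx'],0,i['cx']],[0,i['fy'],i['cy']],[0,0,1.]]),np.array(i['dist_coeffs'],float),np.array(i['world_to_cam'])
def ray(n,uv):
    k,d,T=K(n); uv=np.array(uv,float).reshape(-1,1,2)
    q=cv2.undistortPoints(uv,k,d).reshape(-1,2); R=T[:3,:3]; o=-R.T@T[:3,3]
    return o,np.c_[q,np.ones(len(q))]@R
def onplane(n,uv,z):
    o,r=ray(n,uv); return o+r*((z-o[2])/r[:,2])[:,None]
def depthpts(n,uv,dep):
    o,r=ray(n,uv); return o+r*np.array(dep).reshape(-1,1)
def cloud(n,d):
    v,u=np.nonzero(d>0); P=depthpts(n,np.c_[u,v],d[v,u]); M=np.full(d.shape+(3,),np.nan); M[v,u]=P; return M
def proj(n,P):
    k,d,T=K(n); return cv2.projectPoints(np.array(P,float).reshape(-1,3),cv2.Rodrigues(T[:3,:3])[0],T[:3,3],k,d)[0].reshape(-1,2)
E
python3 - <<'E'
from h import *
for n in('top','side'):
    grab(n,n+'0.png'); k,d,T=K(n); print(n,k[0,0],d,(-T[:3,:3].T@T[:3,3]).round(3),T[2,:3].round(3))
o=ctrl.get_obs(); print({k:np.round(v,3) for k,v in o.items()})
E
```

```text
top 373.99797388834895 [-0.0833391  0.         0.         0.         0.       ] [0.368 0.217 0.999] [ 0.173 -0.025 -0.985]
side 488.3531836073493 [-0.09816925  0.          0.          0.          0.        ] [ 0.494 -0.687  0.885] [ 0.035  0.746 -0.665]
{'time_s': np.float64(0.1), 'qpos': array([ 1.196,  0.3  ,  1.522, -0.   ,  1.321, -0.067]), 'joint_vel': array([ 0.001, -0.001, -0.001,  0.   , -0.   ,  0.   ]), 'tau': array([ 2.0000e-03, -5.3264e+01, -3.5329e+01,  7.1000e-02,  2.3000e-02,
       -0.0000e+00]), 'ee_pos': array([0.167, 0.524, 0.205]), 'eef_rot': array([-3.141, -0.   ,  2.834]), 'force': array([ 0.62 , -1.143,  0.527]), 'moment': array([-0.043, -0.031,  0.006]), 'grip_force': np.float64(0.0), 'grip_width': np.float64(0.094)}
```

View pics/top0.png

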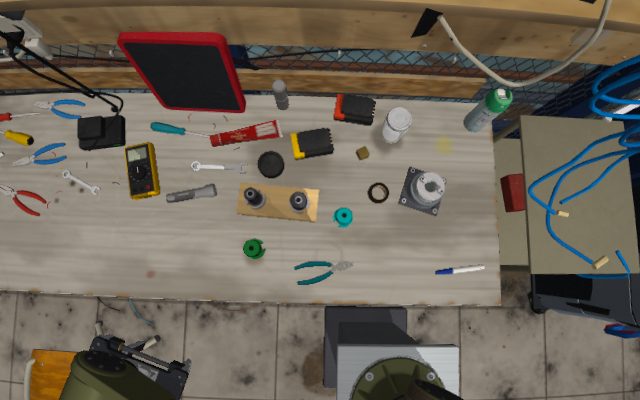

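View pics/side0.png

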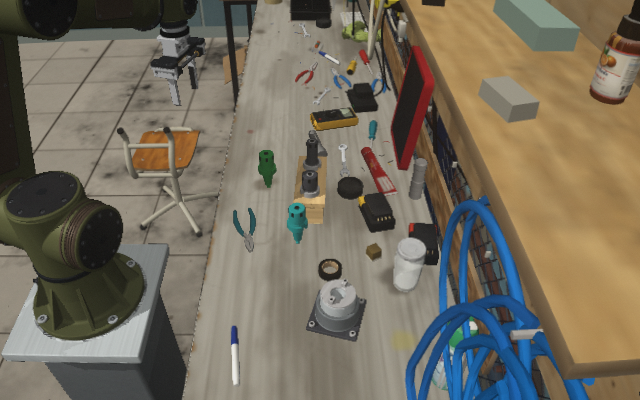

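Top view: the stand is at (278,202), with dark holders at (255,198) and (298,200). The fixture is at (428,188). The green (254,248) and turquoise (343,216) pieces are look-alikes. In the side view, the far holder at (312,150) looks long and thin and the near one at (310,183) short and wide. I'll confirm that with a crop and take measurements.

```bash
python3 - <<'E'
from h import *
s=cv2.imread('pics/side0.png');t=cv2.imread('pics/top0.png')
r=lambda a,f:cv2.resize(a,None,fx=f,fy=f,interpolation=cv2.INTER_CUBIC)
a=r(s[125:225,280:345],4); b=r(s[265:340,300:380],5)[:400,:400]; c=r(t[175:230,230:325],4)[:200]; d=r(t[160:220,395:455],4)
C=np.zeros((600,800,3),np.uint8)
C[:400,:260]=a[:400]; C[:375,300:700]=b; C[380:580,:380]=c[:200]; C[376:600,450:690]=d[:224]
cv2.imwrite('pics/crop1.png',C)
for n in('top','side'):
    M=cloud(n,np.load(f'pics/{n}0.png.npy')); z=M[...,2]
    print(n)
    for x0,x1,y0,y1 in((.3,.8,-.2,.7),):
        ok=(M[...,0]>x0)&(M[...,0]<x1)&(M[...,1]>y0)&(M[...,1]<y1)
        for lo,hi in((.035,.045),(.065,.075),(.076,.085),(.086,.096),(.1,.125),(.125,.14),(.14,.17)):
            m=(ok&(z>lo)&(z<hi)).astype(np.uint8); k,l,st,ce=cv2.connectedComponentsWithStats(m)
            for i in range(1,k):
                if st[i,4]>25:
                    P=M[l==i]; print(lo,hi,st[i,4],ce[i].round(),P.mean(0).round(4),P.min(0).round(3),P.max(0).round(3))
E
```

```text
top
0.035 0.045 100 [196. 104.] [0.7798 0.559  0.0401] [0.775 0.479 0.035] [0.785 0.638 0.045]
0.035 0.045 117 [339. 111.] [0.7714 0.1678 0.0374] [0.749 0.138 0.035] [0.799 0.182 0.043]
0.035 0.045 35 [235. 105.] [0.7767 0.4521 0.0401] [0.773 0.428 0.035] [0.78  0.475 0.045]
0.035 0.045 29 [367. 118.] [0.7524 0.0918 0.0373] [0.747 0.076 0.035] [0.762 0.108 0.042]
0.035 0.045 158 [296. 147.] [0.6653 0.2821 0.0377] [0.637 0.257 0.035] [0.707 0.296 0.044]
0.035 0.045 29 [214. 138.] [0.6829 0.5016 0.0363] [0.675 0.484 0.035] [0.69  0.514 0.041]
0.035 0.045 414 [144. 172.] [0.5847 0.6821 0.0375] [0.528 0.655 0.035] [0.662 0.7   0.045]
0.035 0.045 37 [209. 189.] [0.5432 0.506  0.0365] [0.536 0.494 0.035] [0.552 0.518 0.039]
0.035 0.045 34 [416. 199.] [ 0.532  -0.0396  0.0396] [ 0.516 -0.074  0.035] [ 0.56  -0.02   0.045]
0.065 0.075 41 [165.  97.] [0.7854 0.6356 0.0708] [0.783 0.606 0.066] [0.788 0.662 0.075]
0.065 0.075 123 [208.  98.] [0.7822 0.5196 0.0702] [0.777 0.434 0.065] [0.787 0.601 0.075]
0.065 0.075 27 [433. 184.] [ 0.5665 -0.0748  0.0706] [ 0.552 -0.082  0.066] [ 0.575 -0.054  
[... 5561 characters left out ...]
09. 183.] [0.5078 0.251  0.1127] [0.489 0.244 0.1  ] [0.527 0.266 0.125]
0.1 0.125 234 [297. 210.] [0.4762 0.1508 0.1133] [0.456 0.135 0.1  ] [0.496 0.176 0.12 ]
0.1 0.125 611 [411. 251.] [0.7217 0.0149 0.1169] [ 0.693 -0.013  0.1  ] [0.753 0.051 0.124]
0.125 0.14 118 [405. 118.] [0.7908 0.5211 0.1325] [0.784 0.426 0.125] [0.8   0.664 0.14 ]
0.125 0.14 47 [312. 150.] [0.5162 0.3653 0.132 ] [0.503 0.36  0.125] [0.53  0.374 0.14 ]
0.125 0.14 143 [310. 175.] [0.5087 0.2632 0.1291] [0.49  0.243 0.125] [0.527 0.284 0.134]
0.14 0.17 242 [407. 111.] [0.7934 0.5245 0.1545] [0.786 0.425 0.14 ] [0.8   0.665 0.17 ]
0.14 0.17 106 [312. 143.] [0.516  0.3705 0.1505] [0.501 0.358 0.14 ] [0.53  0.393 0.157]
```

View pics/crop1.png

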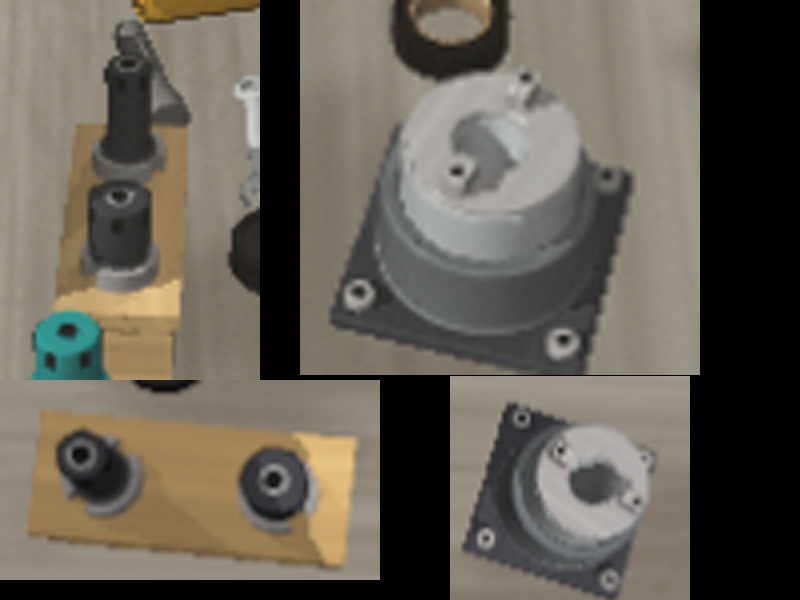

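The crop settles it: the short, wide-nut holder is the near one, at top (298,200) and side (310,183). The spare is the taller, thinner one at top (255,198). The fixture's keys show at top (426,178) and (438,190) on its face. Next I'll triangulate the centres and measure the slot and key angles.

```bash
cat >> h.py <<'E'
def tri(uvs):
    A=np.zeros((3,3));b=np.zeros(3)
    for n,uv in uvs:
        o,r=ray(n,uv); r=r[0]/np.linalg.norm(r[0]); Q=np.eye(3)-np.outer(r,r); A+=Q;b+=Q@o
    return np.linalg.solve(A,b)
def ring(n,img,c,z,r):
    a=np.arange(0,360,10); P=np.c_[c[0]+r*np.cos(np.radians(a)),c[1]+r*np.sin(np.radians(a)),np.full(len(a),z)]
    uv=proj(n,P).astype(np.float32); return cv2.remap(img,uv[:,0].copy(),uv[:,1].copy(),cv2.INTER_LINEAR).reshape(len(a),-1)
def circfit(P):
    A=np.c_[2*P[:,:2],np.ones(len(P))]; s=np.linalg.lstsq(A,(P[:,:2]**2).sum(1),rcond=None)[0]; return s[:2],np.sqrt(s[2]+s[:2]@s[:2])
E
python3 - <<'E'
from h import *
H=(.508,.266);F=(.5613,-.065)
img={n:cv2.imread(f'pics/{n}0.png') for n in('top','side')}; D={n:np.load(f'pics/{n}0.png.npy') for n in img}
def comp(n,c,R,lo,hi):
    M=cloud(n,D[n]); m=(np.hypot(M[...,0]-c[0],M[...,1]-c[1])<R)&(M[...,2]>lo)&(M[...,2]<hi); return m,M
nut=[];fx=[]
for n in img:
    for nm,c,R,lo,hi,L in(('nut',H,.03,.1275,.134,nut),('face',F,.045,.077,.083,fx)):
        m,M=comp(n,c,R,lo,hi); zt=np.median(M[m][:,2])
        ct=max(cv2.findContours(m.astype(np.uint8),cv2.RETR_EXTERNAL,cv2.CHAIN_APPROX_NONE)[0],key=len).reshape(-1,2)
        hull=cv2.convexHull(ct.astype(np.float32)).reshape(-1,2)
        e=cv2.fitEllipse(ct.astype(np.float32)); P=onplane(n,hull,zt)
        print(n,nm,'z',zt.round(4),'circ',*circfit(P),'ell',np.round(e[0],2)); L.append((n,e[0]))
    m,M=comp(n,F,.04,.0885,.094)
    k,l,st,ce=cv2.connectedComponentsWithStats(m.astype(np.uint8))
    for i in range(1,k):
        if st[i,4]>5: print('key',st[i,4],ce[i],M[l==i].mean(0).round(4))
print('tri nut',tri(nut),'face',tri(fx))
for n in img:
    hsv=cv2.cvtColor(img[n],cv2.COLOR_BGR2HSV)
    for r in(.0215,.0235): print(n,'flange',r,[(int(s),int(v)) for _,s,v in ring(n,hsv,H,.086,r)])
    print(n,'keyz',(ring(n,cloud(n,D[n])[...,2].astype(np.float32),F,.091,.026)*1000).round().ravel())
E
```

```text
top nut z 0.1297 circ [0.50841    0.26607549] 0.019268859689541232 ell [297.56 199.24]
top face z 0.0796 circ [ 0.56040719 -0.06511482] 0.0356735006902032 ell [429.76 185.61]
key 21 [422.9047619  179.38095238] [ 0.5737 -0.0437  0.0907]
key 9 [440.44444444 190.66666667] [ 0.5461 -0.0881  0.0905]
side nut z 0.1298 circ [0.50778699 0.26443961] 0.019495618227313504 ell [309.35 174.36]
side face z 0.0799 circ [ 0.56090514 -0.06701889] 0.036679629691022224 ell [337.72 294.16]
key 25 [344.12 281.6 ] [ 0.5749 -0.0445  0.0907]
key 29 [331.79310345 298.03448276] [ 0.5471 -0.0863  0.0911]
tri nut [0.50818875 0.2666416  0.12827173] face [ 0.56103714 -0.06539209  0.07613756]
top flange 0.0215 [(21, 78), (20, 78), (23, 79), (23, 73), (23, 58), (22, 55), (21, 53), (30, 55), (13, 59), (8, 83), (6, 102), (11, 116), (7, 121), (9, 116), (10, 116), (8, 116), (8, 114), (9, 109), (8, 110), (8, 110), (61, 116), (113, 129), (115, 129), (94, 123), (11, 140), (9, 154), (7, 148), (8, 149), (10, 145), (9, 137), (12, 111), (12, 97), (20, 76), (17, 76), (17, 76), (19, 77)]
top flange 0.0235 [(23, 77), (20, 77), (
[... 760 characters left out ...]
 83), (12, 95), (11, 140), (11, 148), (13, 155), (12, 155), (12, 148), (11, 131), (12, 143), (13, 138), (16, 112), (13, 109), (16, 107), (15, 109)]
side flange 0.0235 [(38, 121), (41, 125), (50, 128), (66, 90), (39, 54), (22, 46), (21, 48), (13, 49), (17, 50), (28, 39), (23, 46), (5, 61), (5, 64), (7, 64), (17, 59), (35, 91), (38, 114), (41, 116), (35, 110), (32, 103), (24, 96), (16, 91), (16, 87), (18, 99), (12, 148), (13, 151), (13, 148), (12, 142), (13, 136), (12, 139), (13, 135), (12, 134), (17, 105), (18, 108), (26, 112), (31, 114)]
side keyz [80. 78. 79. 79. 82. 92. 92. 78. 53. 45. 62. 79. 80. 78. 79. 78. 80. 80.
 80. 78. 78. 81. 82. 90. 92. 87. 81. 78. 80. 82. 81. 82. 80. 81. 81. 79.]
```

The slot line is at about 37° and the key line at about 57° (world), so the holder needs roughly +20° of turn. The nut top is at (0.508, 0.266, 0.1297), and the fixture axis is at about (0.561, -0.0655) with its face at 0.080. I'll move above the holder with the fingers closing along world x.

Call:
arm_command([
  [[-403,-143,0,0,0,1.263,-1],[-403,-143,0,0,0,1.263,-1],[-403,-143,0,0,0,1.263,-1],[-403,-143,0,0,0,1.263,-1],[-403,-143,0,0,0,1.263,-1],[-403,-143,0,0,0,1.263,-1],[-403,-143,0,0,0,1.263,-1],[-403,-143,0,0,0,1.263,-1],[-403,-143,0,0,0,1.263,-1],[-403,-143,0,0,0,1.263,-1],[-403,-143,0,0,0,1.263,-1],[-403,-143,0,0,0,1.263,-1]],
], squeeze=40)

```text
time_s: 1.3
ee_pos: [0.5067, 0.2664, 0.2053]
eef_rot: [-3.141, 0.0, 1.573]
force: [0.2, 0.9, -0.2]
grip_width: 0.0941
grip_force: 0.0
```

Call:
arm_command([
  [[0,1.5,30,0,0,0,-1],[0,1.5,60,0,0,0,-1],[0,1.5,80,0,0,0,-1],[0,1.5,95,0,0,0,-1],[0,1.5,107,0,0,0,-1],[0,1.5,107,0,0,0,-1],[0,1.5,107,0,0,0,1],[0,1.5,107,0,0,0,1],[0,1.5,107,0,0,0,1],[0,1.5,107,0,0,0,1],[0,1.5,107,0,0,0,1],[0,1.5,107,0,0,0,1]],
], squeeze=40)

```text
time_s: 2.5
ee_pos: [0.5089, 0.2658, 0.0986]
eef_rot: [3.141, -0.0, 1.571]
force: [-0.9, 0.4, 0.4]
grip_width: 0.0498
grip_force: 0.0
```

Call:
arm_command([
  [[0,0,0,0,0,0,1],[0,0,0,0,0,0,1],[0,0,0,0,0,0,1],[0,0,0,0,0,0,1],[0,0,0,0,0,0,1],[0,0,0,0,0,0,1]],
], squeeze=50)

```text
time_s: 3.1
ee_pos: [0.5088, 0.2658, 0.0985]
eef_rot: [-3.141, 0.0, 1.571]
force: [-2.1, 0.4, 2.4]
grip_width: 0.0396
grip_force: 50.0
```

Gripped: the width is 40 mm, as expected. Now I'll lift it.

Call:
arm_command([
  [[0,0,-5,0,0,0,1],[0,0,-15,0,0,0,1],[0,0,-30,0,0,0,1],[0,0,-50,0,0,0,1],[0,0,-75,0,0,0,1],[0,0,-100,0,0,0,1],[0,0,-118,0,0,0,1],[0,0,-125,0,0,0,1],[0,0,-125,0,0,0,1]],
])

```text
time_s: 4.0
ee_pos: [0.509, 0.2658, 0.2242]
eef_rot: [3.14, -0.001, 1.571]
force: [0.5, 0.5, -5.0]
grip_width: 0.0395
grip_force: 50.0
```

Call:
arm_command([
  [[-25,4,0,0,0,-0.03,1],[-65,10,0,0,0,-0.08,1],[-105,17,0,0,0,-0.13,1],[-145,23,0,0,0,-0.18,1],[-185,29,0,0,0,-0.23,1],[-225,36,0,0,0,-0.28,1],[-265,42,0,0,0,-0.32,1],[-300,47,0,0,0,-0.35,1],[-320,50,0,0,0,-0.35,1],[-331,52,0,0,0,-0.35,1],[-331,52,0,0,0,-0.35,1],[-331,52,0,0,0,-0.35,1]],
])

```text
time_s: 5.2
ee_pos: [0.5607, -0.0644, 0.223]
eef_rot: [-3.141, -0.001, 1.921]
force: [0.6, 0.1, -4.7]
grip_width: 0.0393
grip_force: 50.0
```

```bash
python3 - <<'E'
from h import *
s,_=grab('side','side1.png');t,_=grab('top','top1.png')
r=lambda a,f:cv2.resize(a,None,fx=f,fy=f,interpolation=cv2.INTER_CUBIC)
C=np.zeros((600,800,3),np.uint8)
C[:600,:400]=r(s[190:340,290:390],4);C[:400,400:]=r(t[130:230,380:480],4)
cv2.imwrite('pics/crop2.png',C)
o=ctrl.get_obs();print(o['ee_pos'],o['eef_rot'],o['force'],o['qpos'])
E
```

```text
[ 0.56075975 -0.06408162  0.22329346] [-3.14136705e+00 -3.07866951e-04  1.92196810e+00] [ 0.30201825  0.53092267 -4.80839768] [-1.78747767e-01  3.19335037e-01  1.45387035e+00  1.54756980e-04
  1.36873755e+00 -5.29950654e-01]
```

View pics/crop2.png

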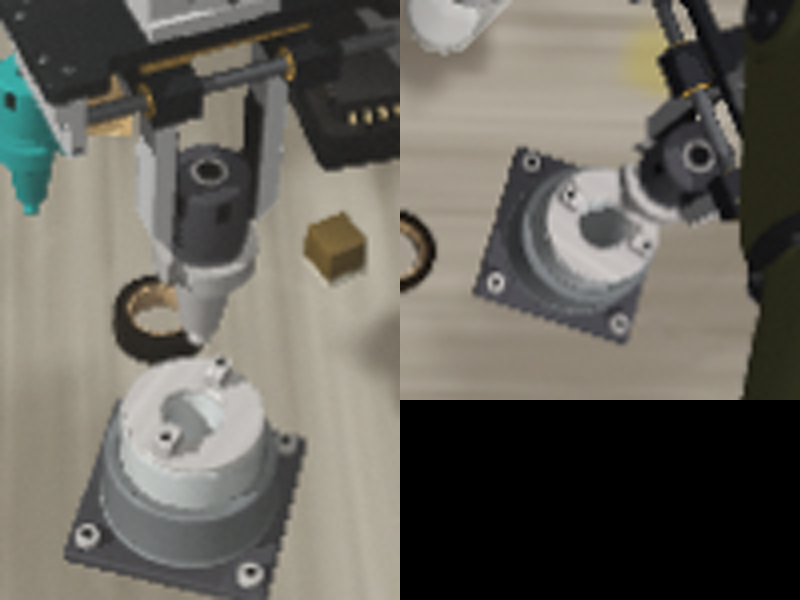

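The holder hangs upright in the gripper over the fixture. The nut's hole is at side (342,232) and top (454,169), and one slot shows at side (332,259). Next I'll measure its axis and slot angle.

```bash
python3 - <<'E'
from h import *
print('tri hole',tri([('side',(342,232.3)),('top',(454.4,168.9))]))
P={}
for n,nom in(('side',(342,232)),('top',(454,169))):
    D=np.load(f'pics/{n}1.png.npy');M=cloud(n,D);z=M[...,2]
    m=(np.hypot(M[...,0]-.5607,M[...,1]+.064)<.021)&(z>.248)&(z<.262)
    Q=M[m];print(n,m.sum(),np.median(Q[:,2]),Q.min(0).round(4),Q.max(0).round(4),cv2.minEnclosingCircle(Q[:,:2].astype(np.float32)))
c=(.5607,-.064)
for n in('side','top'):
    im=cv2.imread(f'pics/{n}1.png');hsv=cv2.cvtColor(im,cv2.COLOR_BGR2HSV);D=np.load(f'pics/{n}1.png.npy');M=cloud(n,D)
    for r in(.022,.0235): print(n,r,[(int(v)) for h,s,v in ring(n,hsv,c,.211,r)])
    print((ring(n,M[...,2].astype(np.float32),c,.211,.022)*1000).ravel().round())
E
```

```text
tri hole [ 0.5614538  -0.06397055  0.25545903]
side 270 0.2538595699284198 [ 0.547  -0.0845  0.248 ] [ 0.5808 -0.0452  0.2609] ((0.5618253350257874, -0.06457126140594482), 0.02006085030734539)
top 218 0.2541396517616938 [ 0.5403 -0.0836  0.2481] [ 0.5807 -0.0431  0.2578] ((0.5608305335044861, -0.06334035843610764), 0.020645106211304665)
side 0.022 [130, 97, 58, 50, 51, 42, 38, 59, 73, 77, 74, 48, 41, 110, 124, 125, 125, 131, 150, 172, 174, 178, 168, 98, 118, 169, 175, 175, 178, 179, 166, 164, 134, 129, 130, 131]
side 0.0235 [136, 125, 89, 51, 50, 48, 38, 64, 78, 81, 78, 43, 66, 121, 125, 123, 134, 146, 161, 163, 167, 172, 170, 101, 112, 156, 172, 169, 168, 172, 170, 174, 136, 128, 129, 133]
[211. 216. 228. 236. 242. 247. 251. 251. 252. 252. 252. 248. 246. 246.
 243. 242. 237. 234. 225. 211. 210. 209. 209. 206. 203. 204. 208. 210.
 211. 212. 211. 210. 210. 210. 210. 210.]
top 0.022 [52, 28, 46, 112, 103, 93, 154, 159, 154, 173, 183, 190, 189, 191, 188, 192, 186, 180, 175, 132, 81, 81, 81, 82, 74, 43, 30, 54, 87, 100, 27, 25, 54, 107, 62, 61]
top 0.0235 [41, 22, 42, 118, 115, 94, 163, 161, 168, 171, 167, 172, 170, 166, 165, 172, 167, 170, 166, 137, 83, 81, 83, 81, 77, 39, 22, 42, 76, 119, 24, 24, 69, 95, 59, 60]
[254. 248. 228. 223. 209. 171.   0.  32. 210. 210. 211. 209. 208. 211.
 211. 210. 208. 210. 210. 220. 233. 243. 251. 258. 265. 289.  nan 263.
 256. 255. 255. 255. 253. 254. 255. 255.]
```

Call:
arm_command([
  [[-2,0,0,0,0,0.1,1],[-2,0,10,0,0,0.2,1],[-2,0,25,0,0,0.2,1],[-2,0,40,0,0,0.2,1],[-2,0,55,0,0,0.2,1],[-2,0,70,0,0,0.2,1],[-2,0,80,0,0,0.2,1],[-2,0,88,0,0,0.2,1],[-2,0,92,0,0,0.2,1],[-2,0,95,0,0,0.2,1],[-2,0,95,0,0,0.2,1]],
])

```text
time_s: 6.4
ee_pos: [0.5616, -0.0671, 0.1285]
eef_rot: [3.142, 0.0, 1.721]
force: [-0.2, 0.6, -5.0]
grip_width: 0.0392
grip_force: 50.0
```

Call:
arm_command([
  [[1,0,2,0,0,0,1],[1,0,4,0,0,0,1],[1,0,6,0,0,0,1],[1,0,8,0,0,0,1],[1,0,9,0,0,0,1],[1,0,9,0,0,0,1]],
])

```text
time_s: 7.0
ee_pos: [0.5613, -0.0661, 0.1192]
eef_rot: [-3.141, -0.0, 1.721]
force: [-0.4, -0.2, -3.9]
grip_width: 0.0391
grip_force: 50.0
```

Call:
arm_command([
  [[0,0,0.5,0,0,0,1],[0,0,1,0,0,0,1],[0,0,1.5,0,0,0,1],[0,0,1.5,0,0,0,1]],
])

```text
time_s: 7.4
ee_pos: [0.5612, -0.0661, 0.1178]
eef_rot: [-3.141, -0.0, 1.721]
force: [-2.4, -0.3, -5.4]
grip_width: 0.0389
grip_force: 50.0
```

Call:
arm_command([
  [[0,0,0.3,0,0,0,1],[0,0,0.6,0,0,0,1],[0,0,0.6,0,0,0,1]],
])

```text
time_s: 7.7
ee_pos: [0.5613, -0.0661, 0.1174]
eef_rot: [-3.141, -0.0, 1.721]
force: [-3.8, 0.3, -2.9]
grip_width: 0.0394
grip_force: 50.0
```

Call:
arm_command([
  [[0,-0.4,0.2,0,0,0,1],[0,-0.8,0.4,0,0,0,1],[0,-0.8,0.4,0,0,0,1]],
])

```text
time_s: 8.0
ee_pos: [0.561, -0.0662, 0.1173]
eef_rot: [3.14, 0.0, 1.721]
force: [-0.9, 0.8, 0.3]
grip_width: 0.0391
grip_force: 50.0
```

The holder is on the keys, leaning at about 5 N. Next I'll turn it under this lean.

Call:
arm_command([
  [[0,0,0.1,0,0,-0.02,1],[0,0,0.1,0,0,-0.04,1],[0,0,0.1,0,0,-0.06,1],[0,0,0.1,0,0,-0.08,1],[0,0,0.1,0,0,-0.1,1],[0,0,0.1,0,0,-0.12,1],[0,0,0.1,0,0,-0.12,1]],
])

```text
time_s: 8.7
ee_pos: [0.5602, -0.0662, 0.1163]
eef_rot: [-3.14, -0.001, 1.842]
force: [0.3, 1.3, -4.5]
grip_width: 0.0396
grip_force: 50.0
```

Call:
arm_command([
  [[0,0,0.4,0,0,0,1],[0,0,0.8,0,0,0,1],[0,0,1.2,0,0,0,1],[0,0,1.2,0,0,0,1]],
])

```text
time_s: 9.1
ee_pos: [0.5604, -0.0661, 0.1154]
eef_rot: [-3.141, -0.0, 1.841]
force: [-1.4, 0.7, -4.5]
grip_width: 0.0392
grip_force: 50.0
```

The slots have dropped over the keys: the TCP is 2 mm below key contact with no load. I'll centre the angle a little and continue down.

Call:
arm_command([
  [[0,0,0.5,0,0,-0.02,1],[0,0,1,0,0,-0.04,1],[0,0,1.5,0,0,-0.04,1],[0,0,2,0,0,-0.04,1],[0,0,2.5,0,0,-0.04,1],[0,0,2.5,0,0,-0.04,1]],
])

```text
time_s: 9.7
ee_pos: [0.5605, -0.0662, 0.113]
eef_rot: [-3.141, -0.0, 1.881]
force: [-3.1, 1.1, -4.9]
grip_width: 0.0393
grip_force: 50.0
```

```bash
python3 -c "
from h import *
o=ctrl.get_obs();print(o['ee_pos'],o['force'],o['moment'])"
```

```text
[ 0.56045421 -0.06622767  0.11300758] [-3.09869498  1.14448833 -4.89267226] [ 0.15567951  0.61203375 -0.01765794]
```

Call:
arm_command([
  [[0,-0.5,0.5,0,0,0,1],[0,-0.5,1,0,0,0,1],[0,-0.5,1.5,0,0,0,1],[0,-0.5,2,0,0,0,1],[0,-0.5,2,0,0,0,1]],
])

```text
time_s: 10.2
ee_pos: [0.5601, -0.0663, 0.111]
eef_rot: [-3.141, -0.0, 1.881]
force: [-1.4, 2.0, -4.3]
grip_width: 0.0391
grip_force: 50.0
```

Call:
arm_command([
  [[0.3,-0.2,0.4,0,0,0,1],[0.4,-0.2,0.8,0,0,0,1],[0.4,-0.2,1.2,0,0,0,1],[0.4,-0.2,1.6,0,0,0,1],[0.4,-0.2,1.6,0,0,0,1]],
])

```text
time_s: 10.7
ee_pos: [0.5599, -0.066, 0.1095]
eef_rot: [3.141, 0.0, 1.881]
force: [-0.3, 0.8, -4.4]
grip_width: 0.0393
grip_force: 50.0
```

Call:
arm_command([
  [[0,0,0.3,0,0,0,1],[0,0,0.6,0,0,0,1],[0,0,0.9,0,0,0,1],[0,0,0.9,0,0,0,1]],
])

```text
time_s: 11.1
ee_pos: [0.5599, -0.066, 0.1091]
eef_rot: [3.141, 0.0, 1.881]
force: [-2.7, 2.8, 4.1]
grip_width: 0.0392
grip_force: 50.0
```

The taper is home, with contact at about z 0.1092. Now the gentle push, done in two parts.

Call:
arm_command([
  [[0,0,0.4,0,0,0,1],[0,0,0.8,0,0,0,1],[0,0,1.2,0,0,0,1],[0,0,1.6,0,0,0,1],[0,0,1.6,0,0,0,1]],
])

```text
time_s: 11.6
ee_pos: [0.5599, -0.066, 0.1076]
eef_rot: [3.141, 0.0, 1.881]
force: [-5.2, 3.4, 9.0]
grip_width: 0.0389
grip_force: 50.0
```

Call:
arm_command([
  [[0.2,-0.2,0.4,0,0,0,1],[0.3,-0.3,0.8,0,0,0,1],[0.3,-0.3,1.2,0,0,0,1],[0.3,-0.3,1.6,0,0,0,1],[0.3,-0.3,1.8,0,0,0,1],[0.3,-0.3,1.8,0,0,0,1]],
])

```text
time_s: 12.2
ee_pos: [0.5599, -0.066, 0.1065]
eef_rot: [3.14, 0.001, 1.881]
force: [-5.3, 3.5, 13.3]
grip_width: 0.039
grip_force: 50.0
```

Call:
arm_command([
  [[0,0,0.3,0,0,0,1],[0,0,0.6,0,0,0,1],[0,0,0.6,0,0,0,1],[0,0,0.6,0,0,0,1]],
])

```text
time_s: 12.6
ee_pos: [0.5599, -0.066, 0.106]
eef_rot: [3.14, 0.001, 1.881]
force: [-7.0, 3.0, 14.5]
grip_width: 0.0396
grip_force: 50.0
```

```bash
python3 - <<'E'
from h import *
s,d=grab('side','side2.png')
cv2.imwrite('pics/crop3.png',cv2.resize(s[200:340,290:390],None,fx=4,fy=4,interpolation=cv2.INTER_CUBIC))
o=ctrl.get_obs();print(o['ee_pos'],o['force'],o['moment'])
M=cloud('side',d);m=(np.hypot(M[...,0]-.5605,M[...,1]+.066)<.036)
m2=m&(M[...,2]>.07)&(M[...,2]<.082)&(np.hypot(M[...,0]-.5605,M[...,1]+.066)>.027);print('face z',np.median(M[m2][:,2]))
m3=m&(M[...,2]>.12);print('nut top',np.median(M[m3&(M[...,2]<.145)&(M[...,2]>.134)][:,2]))
E
```

```text
[ 0.5599231  -0.06599948  0.10601616] [-6.29815938  4.18695467 14.6762076 ] [0.48395527 1.44716656 0.01423462]
face z 0.07719821058541698
nut top 0.137146558974104
```

View pics/crop3.png

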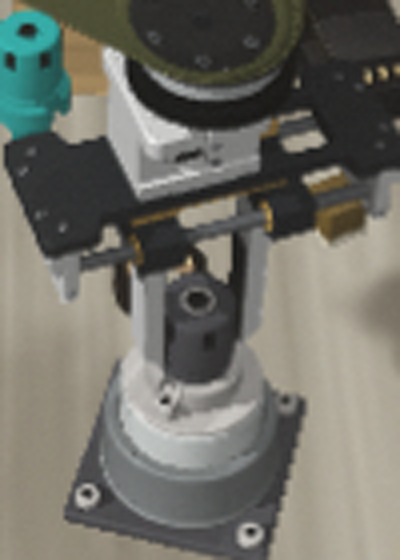

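The holder is seated flush with a key in its slot (crop (165,400)). The sleeve face reads 0.0772, so it has given about 2.8 mm at about 19.5 N. I'll ease off and let go.

Call:
arm_command([
  [[0,0,-0.6,0,0,0,1],[0,0,-1.2,0,0,0,1],[0,0,-1.8,0,0,0,1],[0,0,-2.4,0,0,0,1],[0,0,-3,0,0,0,1],[0,0,-3.5,0,0,0,1],[0,0,-3.5,0,0,0,1]],
])

```text
time_s: 13.35
ee_pos: [0.5598, -0.066, 0.1085]
eef_rot: [3.141, 0.001, 1.881]
force: [0.2, 2.1, 4.1]
grip_width: 0.0396
grip_force: 50.0
```

Call:
arm_command([
  [[0,0,-0.4,0,0,0,1],[0,0,-0.4,0,0,0,-1],[0,0,-0.4,0,0,0,-1],[0,0,-0.4,0,0,0,-1],[0,0,-0.4,0,0,0,-1],[0,0,-0.4,0,0,0,-1],[0,0,-0.4,0,0,0,-1],[0,0,-0.4,0,0,0,-1],[0,0,-0.4,0,0,0,-1],[0,0,-0.4,0,0,0,-1],[0,0,-0.4,0,0,0,-1]],
])

```text
time_s: 14.45
ee_pos: [0.5594, -0.0659, 0.1085]
eef_rot: [-3.142, -0.0, 1.881]
force: [0.2, -0.2, 0.4]
grip_width: 0.0942
grip_force: 0.0
```

Call:
arm_command([
  [[0,0,-5,0,0,0,-1],[0,0,-15,0,0,0,-1],[0,0,-30,0,0,0,-1],[0,0,-50,0,0,0,-1],[0,0,-75,0,0,0,-1],[0,0,-100,0,0,0,-1],[0,0,-118,0,0,0,-1],[0,0,-120,0,0,0,-1],[0,0,-120,0,0,0,-1]],
])

```text
time_s: 15.35
ee_pos: [0.5594, -0.0659, 0.2287]
eef_rot: [3.141, 0.0, 1.881]
force: [-0.6, 0.4, -0.9]
grip_width: 0.0941
grip_force: 0.0
```

```bash
python3 - <<'E'
from h import *
s,d=grab('side','side3.png')
cv2.imwrite('pics/crop4.png',cv2.resize(s[120:345,230:430],None,fx=2.6,fy=2.6,interpolation=cv2.INTER_CUBIC))
M=cloud('side',d);R=np.hypot(M[...,0]-.5605,M[...,1]+.066);z=M[...,2]
print('face z',np.median(z[(R>.027)&(R<.036)&(z>.07)&(z<.085)]),'nut',np.median(z[(R<.022)&(z>.137)&(z<.147)]))
o=ctrl.get_obs();print(o['ee_pos'],o['force'])
E
```

```text
face z 0.07940484709751283 nut 0.13965365524628276
[ 0.55916945 -0.06582524  0.22789688] [-0.77887707 -0.25688099 -0.48379221]
```

View pics/crop4.png

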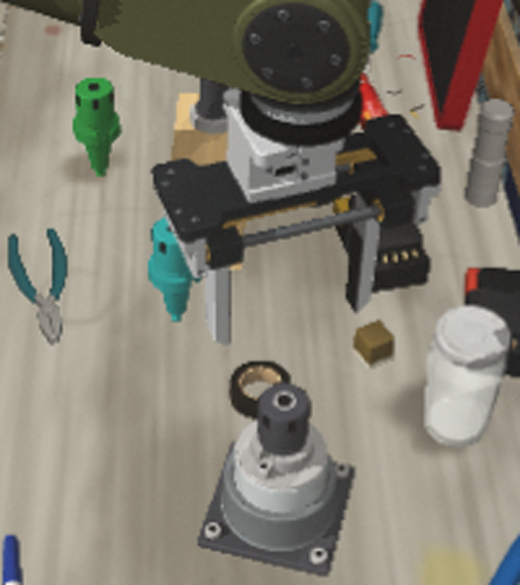

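The holder stands home in the fixture: the nut top is at 0.140, so its origin is about at the mouth, with the key in the slot at crop (268,465). The gripper is clear and the bystanders are unmoved.

```bash
python3 -c "
from station import ctrl
print(ctrl.hand_in())"
```

```text
the job is handed in; nothing more can be done
None
```

The short holder is home in the fixture with its slots over the drive keys; it was turned onto them under about 5 N, pushed until the sleeve gave about 2.8 mm at roughly 19.5 N, released, and the job handed in at about 15 s.

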